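# Snap the torch into its charging cradle

## Task

Put the torch from the wooden rest back into its charging cradle: press it down sideways into both spring clips until it is fully home, with its tail plug still clear of the socket, then slide it lengthwise in the clips into the socket until the plug has pushed the sprung contact pin inside it fully in, and let go. Press gently - feel for the clips giving way and for the plug coming up against its stop, and do not force either - and leave the mug, bowl and jar as they stand.

Things in the scene. Friction and masses are not known exactly. Their poses are not given: they have to be found in the camera images.
- torch: Metal torch, 226 mm long, 0.13 to 0.23 kg, lying level in the two notches of the wooden rest at the start. Origin on its axis at the place to grip (five dark rings); x axis from tail to head. Plain barrel of 26 mm diameter from x = -84 to +80 mm, thicker head (up to 38 mm) from x = +80 to +120 mm, thin tail plug of 16 mm diameter from x = -106 to -84 mm.
- torch_tail (a point): Centre of the torch's tail plug end face, on the axis at x = -106 mm of the torch.
- torch_head (a point): Centre of the torch's front lens, on the axis at x = +120 mm of the torch.
- cradle: Charging cradle, fixed: grey board 270 x 70 x 12 mm with two spring-steel C clips that open upwards and a black socket at its -x end. Origin on the table, 14 mm nearer the socket than the midpoint between the clips; z up, x along the board away from the socket. The torch lies in it along x, head towards +x. Pushing it down into both clips at once takes about 7 to 12 N, then they pull it onto hard pads; sliding it in the clips takes about 3 to 8 N.
- clip_tail (a point): Middle of the clip next to the socket: where the torch's axis passes when seated, 48 mm above the table, at cradle x = -41 mm. Each clip is 14 mm wide; its two jaws are sprung strips with flared tips, 30 mm apart at the top (67 mm above the table) and 17 mm at the throat (58 mm above it). The barrel first touches the flares with its axis about 70 mm above the table.
- clip_head (a point): Middle of the other, like clip, at cradle x = +69 mm, 48 mm above the table. The room between the two clips is 96 mm long, for the fingers; the board below it is 12 mm thick.
- home (a point): The torch's origin ends between this point and 14 mm from it towards cradle +x, as deep as the contact is set. It is over the cradle origin, 48 mm above the table. While snapping in, the torch's origin must be 22 to 34 mm from here towards cradle +x: nearer, the plug would hit the socket's hood, farther, the barrel would miss the clip next to the socket.
- socket: Black charging socket on the cradle, fixed: a hooded opening 22 mm wide and high that faces cradle +x, its mouth 20 mm from the origin along x. x axis points out of it (cradle +x), z up. Origin on the torch's seated axis, 48 mm above the table: the deepest place the plug's end face can ever reach. Inside sits a hard depth stop with a contact pin, set at a different, unmeasured depth each time.
- contact (a joint): How far the sprung contact pin in the socket is pressed in: 0 = out, 0.002 m = fully in, against the hard stop (about 1 to 2 N; the clips' grip is enough to keep it pressed after release). With the pin fully in, the plug's end face is 0 to 14 mm from the socket's origin: hidden under the hood, it must be found by feel, as a steep rise of force above the steady drag of the clips.
- rest: Wooden display rest, fixed to the table: a board 180 x 70 x 12 mm with two V notches 12 mm wide at x = -62 and +50 mm that hold the torch's axis 50 mm above the table, along the rest's x axis. Origin under its centre on the table. Between the notches there is free room of 100 mm for the fingers.
- mug: White mug, 82 mm across, 95 mm high, near the far edge: leave it. Origin at the centre of its foot.
- bowl: White bowl, 120 mm across, 55 mm high: leave it. Origin at the centre of its foot.
- jar: Closed glass jar, 70 mm across, 110 mm high: leave it. Origin at the centre of its foot.
Mind the look-alikes: they are no part of the job. There is more than one size of the torch; the one meant has the size given above.

How it is judged:
By the outcome, as a careful person would: the job done as asked, in the order asked, and still so for the second after the job is handed in, with the robot touching nothing.
It also fails if it takes over 67 s, if anything falls off the work surface, if the arm or the gripper's body presses on something with over 40 N, if the wrist force passes 120 N, or if a joint passes its speed limit or range.

## Robot

A 7-joint arm with a two-finger parallel gripper is mounted at the origin on the work surface. World frame = base frame: x ahead of the robot, y to its left, z up, the work surface at z = 0. Lengths are in m, angles in degrees, forces in N, time in s.
With the tool pointing down it reaches from about 0.425 to 0.825 m from the base axis. Payload 3.6 kg.
Tool frame: the origin (TCP) lies at the very end of the fingers, on their centre line; the grasp point (between the pads) lies 19 mm behind it; z points along the fingers, y is the direction in which the jaws open and shut (so a half turn about z gives the same grasp; the last joint's range is limited). The gripper opens to 85 mm and grips with 20 to 120 N. Pads are 22 mm wide; open, the fingers measure 114 mm over their backs; the gripper's body (76 mm by 85 mm) begins 54 mm behind the grasp point. The pads swing forward as they close: fully open they stand 13 mm farther back than shut.
Start: joints at [65.632, 35.231, -0.722, 81.555, 0.464, 63.22, -2.315], TCP at [0.252, -0.599, 0.231] pointing down, gripper open.
Joint ranges: [-178.69, 178.69], [-17.37, 117.87], [-77.05, 75.6], [15.02, 138.74], [-78.02, 258.01], [0.78, 113.62], [-162.83, 162.83]. Speed limits (degrees/s): [159.86, 159.86, 180, 180, 180, 180, 180].

## Interface

Orientations are given as a 3x3 rotation matrix whose columns are the frame's x, y, z axes.
In Python, from rig import monitor, optics, robot gives the robot as it stands.
- The arm moves only by the tool move_arm, never from a script. Its argument "deltas" is a list of rows, each an object of numbers: "tx", "ty", "tz": the shift along the tool's x, y, z each as a share of 2.5 cm, from -1 to 1; "spin": the turn about the tool's z as a share of 0.15 rad, from -1 to 1; "jaw": the opening, from 0 (shut) to 1 (fully open). A call has 1 to 20 rows; each row shifts and turns the commanded pose from where the row before left it, along the tool's axes as they then stand; what a row does not reach is not made up. A row lasts 1/10 s, in which the tool goes at most 50 mm and 8.59 degrees, less where a joint would pass 70% of its speed; a pose out of reach is approached as far as the arm can. A call with a number of a shift or a turn outside -1 to 1 is refused whole. A call with a gripper value outside its range is refused whole. The fingers move at their own pace and stop on an object; "grip_force" is the grip in N (left out, the last holds). Time passes only in rows, so rows that do not move let the fingers close. It gives the time, the measured TCP pose, the force and the opening at its end, in the units of the state.
- monitor.read_state(): the state, without advancing time (a new reading comes with each control period).
- optics.grab_frame(name): name is "scene" or "top" or "wrist"; returns a dict with "image" (400x640x3 uint8, blue, green, red), "camera_matrix" (3x3 intrinsics, pixels), "position" and "orientation" of the camera in the world. Camera axes: x right, y down, z forward; pixel columns grow to the right and rows downward; lengths in m; the calibration is good to about 2 mm. A picture is of the moment at which its call begins. There is no depth.
- robot.sign_off(): hands the job in, once; it reports no verdict.
The state is a dict: "time": time; "q": joint angles; "joint_velocities": joint speeds; "effort": joint torques, N m; "eef_pos": TCP position; "ee_rot": TCP orientation; "contact_force": force on the tool from outside, world axes, zero at the start; "moment": the same for the moment, N m; "gripper_width": finger opening in m.
Only numpy, scipy, OpenCV 4.12 (cv2) and the standard library are available. Lean on these libraries where they do the work, as an engineer would, in place of code of your own. Each camera call takes 0.05 s, during which the arm holds its last target. There are 200 camera calls.

## Working session

There is one attempt and no reset: what is moved stays moved. The work goes in short steps, Python scripts to look and compute and a tool call to move; the robot and the scene stay as the last step left them, time stands still between calls to the robot, and variables do not carry over. Pictures are saved under pics/ and viewed, about 8 in all and at most 12, crops included, and the job is handed in when it is done.

Besides the shell and the picture viewer there is one more tool, called after "Emit:" as name([rows], argument=value, ...), one row to a line, values as JSON. move_arm: Moves the arm, as the interface text tells. Its arguments: {"type":"object","properties":{"deltas":{"type":"array"},"grip_force":{"type":"number"}},"required":["deltas"]}

```bash
mkdir -p pics; ls; cat > h.py <<'E'
import numpy as np, cv2
from rig import monitor, optics, robot
def grab(n,f=None):
    d=optics.grab_frame(n)
    if f: cv2.imwrite(f'pics/{f}.png',d['image'])
    return d
def ray(d,uv):
    K=np.array(d['camera_matrix']);R=np.array(d['orientation'])
    v=R@np.linalg.solve(K,[uv[0],uv[1],1.]);return np.array(d['position']),v/np.linalg.norm(v)
def onz(d,uv,z):
    p,v=ray(d,uv);return p+v*(z-p[2])/v[2]
def tri(obs):
    A=np.zeros((3,3));b=np.zeros(3)
    for d,uv in obs:
        p,v=ray(d,uv);M=np.eye(3)-np.outer(v,v);A+=M;b+=M@p
    x=np.linalg.solve(A,b)
    return x
def proj(d,p):
    K=np.array(d['camera_matrix']);R=np.array(d['orientation'])
    c=K@(R.T@(np.array(p)-np.array(d['position'])));return c[:2]/c[2]
E
python3 - <<'E'
from h import *
a=grab('scene','s0');b=grab('top','t0')
s=monitor.read_state()
print(s['time'],s['eef_pos'],np.round(s['ee_rot'],3),s['gripper_width'],s['contact_force'])
for d in(a,b): print(d['position'],np.round(d['orientation'],3).tolist(),np.round(d['camera_matrix'],1).tolist())
E
```

```text
pics
0.1 [ 0.2521418  -0.59836356  0.23024368] [[ 0.922  0.388 -0.001]
 [ 0.388 -0.922  0.002]
 [-0.    -0.002 -1.   ]] 0.08531115032299673 [ 0.76474202  0.05712563 -0.09522187]
[ 1.4215064  -0.07906709  0.77494648] [[0.053, 0.647, -0.761], [0.998, -0.018, 0.054], [0.021, -0.763, -0.647]] [[403.6, 0.0, 318.0], [0.0, 403.6, 200.1], [0.0, 0.0, 1.0]]
[ 0.44144621 -0.01495169  1.48680785] [[-0.015, -0.993, 0.118], [-1.0, 0.017, 0.018], [-0.02, -0.117, -0.993]] [[518.0, 0.0, 311.5], [0.0, 518.0, 193.5], [0.0, 0.0, 1.0]]
```

View pics/t0.png

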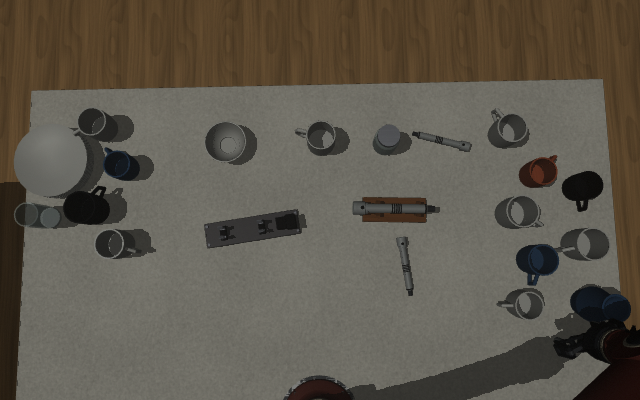

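View pics/s0.png

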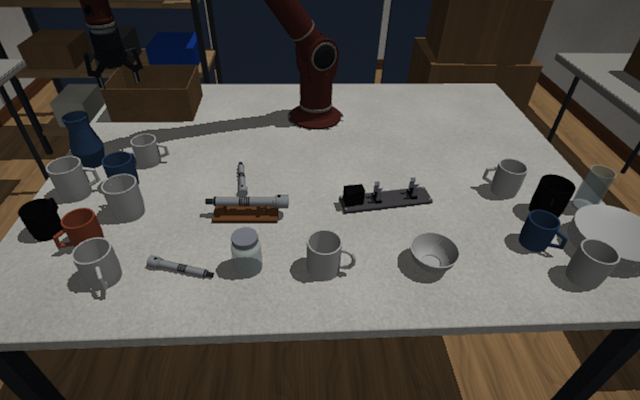

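The top view shows three torches: A on the wooden rest at (395,209), B loose at (442,141), and C loose at (405,265). A is the one meant, because it lies on the rest. The cradle is at (253,228), with its socket at the right end (288,221). I'll check this in one close crop.

```bash
python3 - <<'E'
from h import *
t=cv2.imread('pics/t0.png')[190:250,195:450];s=cv2.imread('pics/s0.png')[150:230,195:445]
t=cv2.resize(t,None,fx=3,fy=3,interpolation=cv2.INTER_CUBIC);s=cv2.resize(s,(765,245),interpolation=cv2.INTER_CUBIC)
im=np.clip(np.vstack([t,s])*1.6,0,255).astype(np.uint8);cv2.imwrite('pics/c0.png',im)
E
```

```text
(no output)
```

View pics/c0.png

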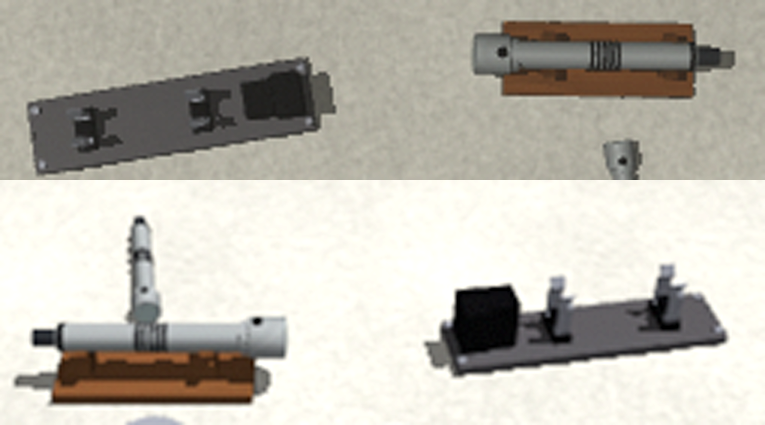

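The crop shows torch A with five rings near the middle, at top-view pixel (396.7,208.3), and its head to the left (+y). The cradle's socket is at the right end, so its +x points left. Next I'll get coarse positions.

```bash
python3 - <<'E'
from h import *
d=grab('top'); s=grab('scene')
f=lambda x,y:(195+x/3,190+y/3)
g=lambda x,y:(195+x*250/765,150+(y-180)*80/245)
h,t=onz(d,f(473,54),.05),onz(d,f(722,57),.05)
print('head',h,'tail',t,'len',np.linalg.norm(h-t),'yaw',np.degrees(np.arctan2(*(h-t)[1::-1])))
print('rings',onz(d,f(605,55),.05), 'tri',tri([(d,f(605,55)),(s,g(151,338))]))
print('head tri',tri([(d,f(473,54)),(s,g(284,337))]),'tail tri',tri([(d,f(722,57)),(s,g(33,337))]))
c=[onz(d,f(*p),.012) for p in[(28,103),(308,58),(320,130),(40,174)]]
c=np.array(c);print(c.round(4),'mid',c.mean(0))
v=(c[0]+c[3]-c[1]-c[2])/2;print('len',np.linalg.norm(v),'yaw',np.degrees(np.arctan2(v[1],v[0])))
for n,p,q in[('clipH',(85,118),(664,270)),('clipT',(196,102),(556,282))]:
    print(n,'tri',tri([(d,f(*p)),(s,g(*q))]))
w=grab('wrist','w0');S=monitor.read_state()
R=np.array(S['ee_rot']);print('cam in tool',R.T@(np.array(w['position'])-S['eef_pos']),(R.T@np.array(w['orientation'])).round(3).tolist(),w['camera_matrix'][0])
E
```

```text
head [ 0.56884412 -0.10246695  0.05      ] tail [ 0.56228208 -0.33200285  0.05      ] len 0.22962968083733346 yaw 88.36245528023545
rings [ 0.56590762 -0.22436353  0.05      ] tri [ 0.56606229 -0.22355829  0.04750767]
head tri [ 0.56900235 -0.10265537  0.04820025] tail tri [ 0.56219374 -0.33016297  0.04810247]
[[0.5323 0.3198 0.012 ]
 [0.571  0.0523 0.012 ]
 [0.5023 0.0417 0.012 ]
 [0.4648 0.3078 0.012 ]] mid [0.51761927 0.18040677 0.012     ]
len 0.26949628001947007 yaw 98.12179468138991
clipH tri [0.51402084 0.25359246 0.07545914]
clipT tri [0.526835   0.15093422 0.07328007]
cam in tool [ 0.07473306 -0.00042977 -0.14282834] [[0.0, -0.956, -0.293], [1.0, 0.0, 0.0], [-0.0, -0.293, 0.956]] [350.76451014   0.         313.68382676]
```

Emit:
move_arm([
  {"tx":0.967,"ty":-0.498,"jaw":1},
  {"tx":0.967,"ty":-0.498,"jaw":1},
  {"tx":0.967,"ty":-0.498,"jaw":1},
  {"tx":0.967,"ty":-0.498,"jaw":1},
  {"tx":0.967,"ty":-0.498,"jaw":1},
  {"tx":0.967,"ty":-0.498,"jaw":1},
  {"tx":0.967,"ty":-0.498,"jaw":1},
  {"tx":0.967,"ty":-0.498,"jaw":1},
  {"tx":0.967,"ty":-0.498,"jaw":1},
  {"tx":0.967,"ty":-0.498,"jaw":1},
  {"tx":0.967,"ty":-0.498,"jaw":1},
  {"tx":0.967,"ty":-0.498,"jaw":1},
  {"tx":0.967,"ty":-0.498,"jaw":1},
  {"tx":0.967,"ty":-0.498,"jaw":1},
  {"tx":0.967,"ty":-0.498,"jaw":1},
  {"tx":0.967,"ty":-0.498,"jaw":1},
  {"tx":0.967,"ty":-0.498,"jaw":1},
  {"tx":0.967,"ty":-0.498,"jaw":1},
])

```text
schema error: expected keys tx, ty, tz, spin, jaw
```

Emit:
move_arm([
  {"spin":-0.954,"jaw":1},
  {"spin":-0.954,"jaw":1},
  {"spin":-0.954,"jaw":1},
  {"spin":-0.954,"jaw":1},
  {"spin":-0.954,"jaw":1},
  {"spin":-0.954,"jaw":1},
  {"spin":-0.954,"jaw":1},
  {"spin":-0.954,"jaw":1},
  {"jaw":1},
  {"jaw":1},
])

```text
schema error: expected keys tx, ty, tz, spin, jaw
```

```bash
python3 - <<'E'
from h import *
w=grab('wrist');S=monitor.read_state();print(S['eef_pos'],np.round(S['ee_rot'],3),S['q'],S['contact_force'])
im=w['image'].copy()
for p in[(.566,-.2235,.05),(.569,-.1026,.05),(.562,-.330,.05)]: cv2.drawMarker(im,tuple(int(v) for v in proj(w,p)),(0,0,255),0,12,1)
cv2.imwrite('pics/w1.png',im)
np.savez('w1',**{k:np.array(v) for k,v in w.items()})
E
```

```text
[ 0.252327   -0.59874129  0.23090074] [[ 0.922  0.388 -0.   ]
 [ 0.388 -0.922  0.001]
 [ 0.    -0.001 -1.   ]] [65.63131668 35.25230775 -0.72165615 81.58187929  0.46306954 63.22016338
 -2.31656261] [-0.13888757  0.0642169   0.63262955]
```

View pics/w1.png

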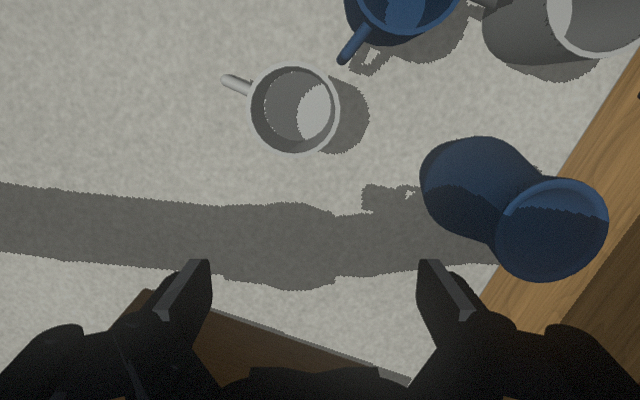

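The move was refused because every row needs all five keys. The arm is still at the start, and the view shows the vase at (510,210), to the side we'd be leaving. I'll resend with full rows.

Emit:
move_arm([
  {"tx":0.967,"ty":-0.498,"tz":0,"spin":0,"jaw":1},
  {"tx":0.967,"ty":-0.498,"tz":0,"spin":0,"jaw":1},
  {"tx":0.967,"ty":-0.498,"tz":0,"spin":0,"jaw":1},
  {"tx":0.967,"ty":-0.498,"tz":0,"spin":0,"jaw":1},
  {"tx":0.967,"ty":-0.498,"tz":0,"spin":0,"jaw":1},
  {"tx":0.967,"ty":-0.498,"tz":0,"spin":0,"jaw":1},
  {"tx":0.967,"ty":-0.498,"tz":0,"spin":0,"jaw":1},
  {"tx":0.967,"ty":-0.498,"tz":0,"spin":0,"jaw":1},
  {"tx":0.967,"ty":-0.498,"tz":0,"spin":0,"jaw":1},
  {"tx":0.967,"ty":-0.498,"tz":0,"spin":0,"jaw":1},
  {"tx":0.967,"ty":-0.498,"tz":0,"spin":0,"jaw":1},
  {"tx":0.967,"ty":-0.498,"tz":0,"spin":0,"jaw":1},
  {"tx":0.967,"ty":-0.498,"tz":0,"spin":0,"jaw":1},
  {"tx":0.967,"ty":-0.498,"tz":0,"spin":0,"jaw":1},
  {"tx":0.967,"ty":-0.498,"tz":0,"spin":0,"jaw":1},
  {"tx":0.967,"ty":-0.498,"tz":0,"spin":0,"jaw":1},
  {"tx":0.967,"ty":-0.498,"tz":0,"spin":0,"jaw":1},
  {"tx":0.967,"ty":-0.498,"tz":0,"spin":0,"jaw":1},
])

```text
time: 2.1
eef_pos: [0.567, -0.2226, 0.2313]
ee_rot: [[0.922, 0.388, -0.0], [0.388, -0.922, -0.0], [-0.0, -0.0, -1.0]]
contact_force: [-0.1, -0.3, 0.0]
gripper_width: 0.0853
```

Emit:
move_arm([
  {"tx":0,"ty":0,"tz":0,"spin":-0.954,"jaw":1},
  {"tx":0,"ty":0,"tz":0,"spin":-0.954,"jaw":1},
  {"tx":0,"ty":0,"tz":0,"spin":-0.954,"jaw":1},
  {"tx":0,"ty":0,"tz":0,"spin":-0.954,"jaw":1},
  {"tx":0,"ty":0,"tz":0,"spin":-0.954,"jaw":1},
  {"tx":0,"ty":0,"tz":0,"spin":-0.954,"jaw":1},
  {"tx":0,"ty":0,"tz":0,"spin":-0.954,"jaw":1},
  {"tx":0,"ty":0,"tz":0,"spin":-0.954,"jaw":1},
  {"tx":0,"ty":0,"tz":0,"spin":0,"jaw":1},
])

```text
time: 3.0
eef_pos: [0.5662, -0.2237, 0.2311]
ee_rot: [[0.028, 1.0, -0.0], [1.0, -0.028, 0.001], [0.001, -0.0, -1.0]]
contact_force: [-0.3, -0.5, 0.5]
gripper_width: 0.0856
```

```bash
python3 - <<'E'
from h import *
w=grab('wrist');S=monitor.read_state();print(S['time'],S['eef_pos'],np.round(S['ee_rot'],3),np.round(S['q'],1),S['contact_force'])
im=w['image'].copy()
for p in[(.566,-.2235,.05),(.569,-.1026,.05),(.562,-.330,.05)]: cv2.drawMarker(im,tuple(int(v) for v in proj(w,p)),(0,0,255),0,12,1)
cv2.imwrite('pics/w2.png',im)
E
```

```text
3.05 [ 0.5662152  -0.22369261  0.23121385] [[ 0.03  1.   -0.  ]
 [ 1.   -0.03  0.  ]
 [ 0.   -0.   -1.  ]] [ 31.7  32.7 -20.1  88.4  12.2  61.1   6.8] [-0.1389202  -0.56115392 -0.01231362]
```

View pics/w2.png

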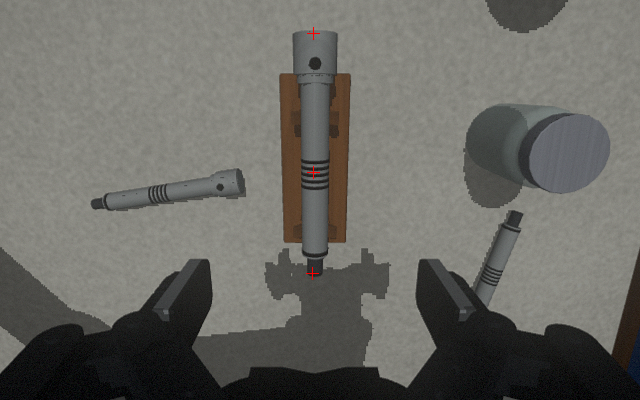

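The markers from the two fixed views land on the torch in the wrist view: rings at about (315,175), head at (315,31), tail at (315,274). I'll refine the axis with edge profiles.

```bash
python3 - <<'E'
from h import *
w=grab('wrist');S=monitor.read_state();R=np.array(S['ee_rot']);P=np.array(S['eef_pos'])
im=w['image'].astype(float)
hsv=cv2.cvtColor(w['image'],cv2.COLOR_BGR2HSV)
# barrel over wood: low saturation inside brown
L=[]
for v in list(range(100,150,4))+list(range(196,238,4)):
    m=np.where(hsv[v,285:348,1]<60)[0]+285
    m=m[(m>296)&(m<336)]; L.append((v,m.min(),m.max()))
print(L[::4])
L=np.array(L,float);v=L[:,0];c=(L[:,1]+L[:,2])/2
k=np.polyfit(v,c,1);print('fit',k)
for vv in(110,174.5,230):
    p=onz(w,(np.polyval(k,vv),vv),.05);print(vv,p,'tool',R.T@(p-P))
a=onz(w,(0*0+np.polyval(k,110),110),.05);b=onz(w,(np.polyval(k,230),230),.05)
print('yaw',np.degrees(np.arctan2(*(a-b)[1::-1])))
t=grab('top');s=grab('scene')
print('tri',tri([(w,(314.5,174.5)),(s,(195+151*250/765,150+158*80/245))]))
wd=[np.linalg.norm(onz(w,(l[1]-.5,l[0]),.055)-onz(w,(l[2]+.5,l[0]),.055)) for l in L];print('diam',np.median(wd))
E
```

```text
[(100, np.int64(300), np.int64(329)), (116, np.int64(300), np.int64(328)), (132, np.int64(301), np.int64(328)), (148, np.int64(301), np.int64(328)), (208, np.int64(302), np.int64(327)), (224, np.int64(302), np.int64(327))]
fit [4.32520719e-04 3.14469796e+02]
110 [ 0.56870149 -0.1657423   0.05      ] tool [0.05789284 0.0007039  0.18126665]
174.5 [ 0.56699403 -0.22508394  0.05      ] tool [-0.00147328  0.00080094  0.1812559 ]
230 [ 0.56536648 -0.28164846  0.05      ] tool [-0.05806113  0.00089345  0.18124564]
yaw 88.3518593261448
tri [ 0.56699625 -0.22378687  0.048577  ]
diam 0.025394704494422795
```

Emit:
move_arm([
  {"tx":-0.03,"ty":0.032,"tz":0.8,"spin":0,"jaw":1},
  {"tx":0,"ty":0,"tz":1,"spin":0,"jaw":1},
  {"tx":0,"ty":0,"tz":1,"spin":0,"jaw":1},
  {"tx":0,"ty":0,"tz":1,"spin":0,"jaw":1},
  {"tx":0,"ty":0,"tz":1,"spin":0,"jaw":1},
  {"tx":0,"ty":0,"tz":1,"spin":0,"jaw":1},
  {"tx":0,"ty":0,"tz":0.8,"spin":0,"jaw":1},
  {"tx":0,"ty":0,"tz":0.8,"spin":0,"jaw":1},
  {"tx":0,"ty":0,"tz":0.64,"spin":0,"jaw":1},
  {"tx":0,"ty":0,"tz":0,"spin":0,"jaw":1},
  {"tx":0,"ty":0,"tz":0,"spin":0,"jaw":0.5},
  {"tx":0,"ty":0,"tz":0,"spin":0,"jaw":0.4},
  {"tx":0,"ty":0,"tz":0,"spin":0,"jaw":0.35},
], grip_force=20)

```text
time: 4.5
eef_pos: [0.568, -0.2245, 0.0315]
ee_rot: [[0.027, 1.0, 0.002], [1.0, -0.027, -0.001], [-0.001, 0.002, -1.0]]
contact_force: [0.2, 0.0, 0.1]
gripper_width: 0.044
```

Emit:
move_arm([
  {"tx":0,"ty":0,"tz":0,"spin":0,"jaw":0},
  {"tx":0,"ty":0,"tz":0,"spin":0,"jaw":0},
  {"tx":0,"ty":0,"tz":0,"spin":0,"jaw":0},
  {"tx":0,"ty":0,"tz":0,"spin":0,"jaw":0},
  {"tx":0,"ty":0,"tz":0,"spin":0,"jaw":0},
  {"tx":0,"ty":0,"tz":0,"spin":0,"jaw":0},
], grip_force=60)

```text
time: 5.1
eef_pos: [0.5671, -0.2244, 0.0314]
ee_rot: [[0.027, 1.0, 0.0], [1.0, -0.027, -0.0], [-0.0, 0.0, -1.0]]
contact_force: [-2.3, 0.7, 5.8]
gripper_width: 0.024
```

Emit:
move_arm([
  {"tx":0,"ty":0,"tz":-0.5,"spin":0,"jaw":0},
  {"tx":0,"ty":0,"tz":-1,"spin":0,"jaw":0},
  {"tx":0,"ty":0,"tz":-1,"spin":0,"jaw":0},
  {"tx":0,"ty":0,"tz":-1,"spin":0,"jaw":0},
  {"tx":0,"ty":0,"tz":-1,"spin":0,"jaw":0},
  {"tx":0,"ty":0,"tz":-1,"spin":0,"jaw":0},
  {"tx":0,"ty":0,"tz":0,"spin":0,"jaw":0},
  {"tx":0,"ty":0,"tz":0,"spin":0,"jaw":0},
])

```text
time: 5.9
eef_pos: [0.5669, -0.2242, 0.1679]
ee_rot: [[0.027, 1.0, 0.0], [1.0, -0.027, -0.0], [-0.0, 0.0, -1.0]]
contact_force: [0.2, -0.4, -2.0]
gripper_width: 0.024
```

Emit:
move_arm([
  {"tx":0.5,"ty":-0.15,"tz":0,"spin":0,"jaw":0},
  {"tx":0.99,"ty":-0.313,"tz":0,"spin":0,"jaw":0},
  {"tx":0.99,"ty":-0.313,"tz":0,"spin":0,"jaw":0},
  {"tx":0.99,"ty":-0.313,"tz":0,"spin":0,"jaw":0},
  {"tx":0.99,"ty":-0.313,"tz":0,"spin":0,"jaw":0},
  {"tx":0.99,"ty":-0.313,"tz":0,"spin":0,"jaw":0},
  {"tx":0.99,"ty":-0.313,"tz":0,"spin":0,"jaw":0},
  {"tx":0.99,"ty":-0.313,"tz":0,"spin":0,"jaw":0},
  {"tx":0.99,"ty":-0.313,"tz":0,"spin":0,"jaw":0},
  {"tx":0.99,"ty":-0.313,"tz":0,"spin":0,"jaw":0},
  {"tx":0.99,"ty":-0.313,"tz":0,"spin":0,"jaw":0},
  {"tx":0.99,"ty":-0.313,"tz":0,"spin":0,"jaw":0},
  {"tx":0.99,"ty":-0.313,"tz":0,"spin":0,"jaw":0},
  {"tx":0.99,"ty":-0.313,"tz":0,"spin":0,"jaw":0},
  {"tx":0.99,"ty":-0.313,"tz":0,"spin":0,"jaw":0},
  {"tx":0.99,"ty":-0.313,"tz":0,"spin":0,"jaw":0},
  {"tx":0.6,"ty":-0.313,"tz":0,"spin":0,"jaw":0},
  {"tx":0,"ty":0,"tz":0,"spin":-0.565,"jaw":0},
  {"tx":0,"ty":0,"tz":0,"spin":-0.565,"jaw":0},
  {"tx":0,"ty":0,"tz":0,"spin":0,"jaw":0},
])

```text
time: 7.9
eef_pos: [0.4472, 0.1781, 0.1666]
ee_rot: [[-0.143, 0.99, -0.004], [0.99, 0.143, -0.001], [-0.0, -0.004, -1.0]]
contact_force: [-0.1, -0.0, -2.4]
gripper_width: 0.0243
```

```bash
python3 - <<'E'
from h import *
import pickle
w=grab('wrist','w3');S=monitor.read_state();print(S['time'],S['eef_pos'],np.round(S['ee_rot'],3),S['contact_force'],S['gripper_width'])
pickle.dump((w,S['eef_pos'],S['ee_rot']),open('w3.pkl','wb'))
cv2.imwrite('pics/w3b.png',np.clip(w['image']*1.8,0,255).astype(np.uint8))
E
```

```text
7.95 [0.44757336 0.17797244 0.16682406] [[-0.141  0.99  -0.003]
 [ 0.99   0.141 -0.001]
 [-0.    -0.003 -1.   ]] [ 0.13946417 -0.52031771 -2.37182162] 0.024447899598864887
```

View pics/w3b.png

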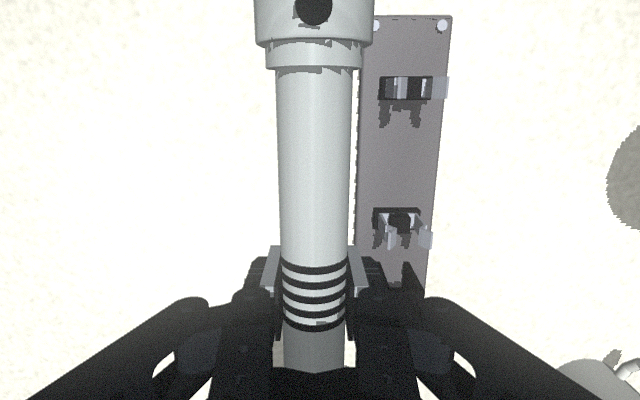

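The wrist view shows the cradle to the right of the held torch. The board's far-end rivets are at (376,24) and (442,24), the head clip at about (413,88), and the tail clip at about (403,222). The torch is straight in the jaws. Next I'll measure the board edges and the clips.

```bash
python3 - <<'E'
from h import *
import pickle
w,P,R=pickle.load(open('w3.pkl','rb'));P=np.array(P);R=np.array(R)
g=w['image'].max(2)
E=[]
for v in list(range(28,70,3))+list(range(115,195,4)):
    r=np.where(g[v,425:480]>90)[0][0]+425-.5
    E.append((v,r))
E=np.array(E);k=np.polyfit(E[:,0],E[:,1],1);print('right fit',k,np.std(E[:,1]-np.polyval(k,E[:,0])))
a,b=[onz(w,(np.polyval(k,v),v),.012)for v in(20,280)]
u=(a-b)/np.linalg.norm(a-b);yaw=np.degrees(np.arctan2(u[1],u[0]));n=np.array([-u[1],u[0],0])
print('yaw',yaw,'toolyaw',np.degrees(np.arctan2(R[1,0],R[0,0])))
col=[np.where(g[:40,x]<90)[0][0]for x in range(400,440)];vt=np.median(col)-.5
e=onz(w,(420,vt),.012);print('far edge v',vt)
# n points left of +x cradle (toward -world x); right edge is at world +x
axis=a+35*n/1000; print('axis pt',axis)
o=axis+u*np.dot(e-axis,u); print('end centre',o)
np.set_printoptions(precision=4,suppress=True)
for q in[(376,24),(442,24)]:
    p=onz(w,q,.012);print('rivet',np.dot(p-o,u),np.dot(p-o,n))
for nm,q,z in[('H base',(413,88),.03),('H tip right',(440,88),.067),('T tip l',(391,240),.067),('T tip r',(427,240),.067)]:
    p=onz(w,q,z);print(nm,np.dot(p-o,u),np.dot(p-o,n))
c=cv2.resize(w['image'][60:260,350:460],None,fx=4.,fy=3,interpolation=cv2.INTER_CUBIC)
t=cv2.resize(cv2.imread('pics/t0.png')[195:250,195:310],None,fx=3,fy=3,interpolation=cv2.INTER_CUBIC)
cv2.imwrite('pics/c3.png',np.clip(c*2.2,0,255).astype(np.uint8))
np.savez('crad',o=o,u=u,n=n)
E
```

```text
right fit [-9.08046998e-02  4.52360221e+02] 2.2382463326689788
yaw 99.07512651179651 toolyaw 98.11864616115184
far edge v 14.5
axis pt [0.49783535 0.31273951 0.012     ]
end centre [0.49718006 0.31684208 0.012     ]
rivet -0.0061017954952621075 0.02203601495774853
rivet -0.006848579497086601 -0.02871398038009313
H base -0.05361910810144536 -0.004868193021941232
H tip right -0.053938087627462834 -0.012799960886874079
T tip l -0.16245705807067135 0.01397890493197739
T tip r -0.1627915852890402 -0.013004120856262846
```

View pics/c3.png

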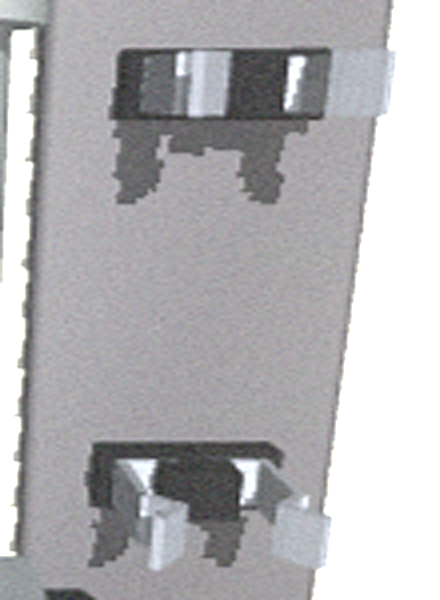

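```bash
cat > cr.py <<'E'
from h import *
import pickle
np.set_printoptions(precision=4,suppress=True)
w,P,R=pickle.load(open('w3.pkl','rb'))
g=w['image'].max(2)
E=np.array([(v,480-np.where(g[v,425:481][::-1]<95)[0][0]+.5) for v in list(range(30,72,3))+list(range(110,200,4))])
for _ in range(3):
    k=np.polyfit(E[:,0],E[:,1],1);r=E[:,1]-np.polyval(k,E[:,0]);print(k,r.std());E=E[abs(r)<max(1,1.5*r.std())]
a,b=[onz(w,(np.polyval(k,v),v),.012)for v in(20,280)]
u=(a-b)/np.linalg.norm(a-b);n=np.array([-u[1],u[0],0]);print('board yaw',np.degrees(np.arctan2(u[1],u[0])))
f=lambda x,y:(350+x/4,60+y/3)
H,T=onz(w,f(290,83),.067),onz(w,f(240,535),.067)
H2,T2=onz(w,f(278,83),.058),onz(w,f(228.5,530),.058)
for A,B in((H,T),(H2,T2)):
    d=A-B;print(A,B,'dist',np.linalg.norm(d[:2]),'yaw',np.degrees(np.arctan2(d[1],d[0])),'lat from right edge',np.dot(A-a,n),np.dot(B-a,n))
    m=(A+B)/2;print('origin',m-d/np.linalg.norm(d)*.014)
E
python3 cr.py
```

```text
[ -0.1034 454.1766] 0.2939154299479785
[ -0.1034 454.1766] 0.2939154299479785
[ -0.1034 454.1766] 0.2939154299479785
board yaw 98.35189236869243
[0.5069 0.2641 0.067 ] [0.5228 0.1576 0.067 ] dist 0.10771605041125668 yaw 98.49782930424158 lat from right edge 0.03431127483163259 0.034036913727851684
origin [0.5169 0.197  0.067 ]
[0.5074 0.2643 0.058 ] [0.5235 0.1551 0.058 ] dist 0.11031245630854966 yaw 98.34895315070247 lat from right edge 0.03373332654291731 0.033738985465070225
origin [0.5175 0.1959 0.058 ]
```

```bash
cat >> cr.py <<'E'
P=np.array(P);R=np.array(R)
print('tool yaw',np.degrees(np.arctan2(R[1,0],R[0,0])))
col=g[255:345,305:324].mean(1);from scipy.signal import find_peaks
pk=find_peaks(-col,prominence=8)[0]+255;print('rings',pk)
rows=[(v,*[np.where(g[v,250:380]>0)[0][0]]) for v in (80,)]
for q in(pk[:5].mean(),): 
    for zt in(.019+.013,.021+.013,.024+.013):
        p=onz(w,(314.5,q),P[2]+zt);print('ring centre in tool',R.T@(p-P))
for v in(90,230):
    e=np.abs(np.diff(cv2.cvtColor(w['image'],6)[v].astype(float)));i=np.argmax(e[265:295])+265;j=np.argmax(e[335:362])+335
    p=onz(w,((i+j+1)/2,v),P[2]+.021);print(i,j,'axis tool y',(R.T@(p-P))[:2])
d=onz(w,(0,0),0)*0
E
python3 cr.py|tail -8
```

```text
origin [0.5175 0.1959 0.058 ]
tool yaw 98.11864616115184
rings [273 288 299 317 330]
ring centre in tool [ 0.0018  0.     -0.032 ]
ring centre in tool [ 0.0031  0.     -0.034 ]
ring centre in tool [ 0.0051  0.     -0.037 ]
275 357 axis tool y [0.0752 0.0005]
279 353 axis tool y [0.0252 0.0007]
```

Emit:
move_arm([
  {"tx":0.343,"ty":0.708,"tz":0.2,"spin":-0.027,"jaw":0},
  {"tx":0.343,"ty":0.708,"tz":0.4,"spin":0,"jaw":0},
  {"tx":0.343,"ty":0.708,"tz":0.4,"spin":0,"jaw":0},
  {"tx":0.343,"ty":0.708,"tz":0.4,"spin":0,"jaw":0},
  {"tx":0,"ty":0,"tz":0.2,"spin":0,"jaw":0},
  {"tx":0,"ty":0,"tz":0,"spin":0,"jaw":0},
  {"tx":0,"ty":0,"tz":0,"spin":0,"jaw":0},
])

```text
time: 8.65
eef_pos: [0.513, 0.2213, 0.1276]
ee_rot: [[-0.145, 0.989, -0.002], [0.989, 0.145, -0.001], [-0.001, -0.002, -1.0]]
contact_force: [-0.0, 0.1, -2.4]
gripper_width: 0.0245
```

```bash
python3 - <<'E'
from h import *
import pickle
w=grab('wrist');t=grab('top');s=grab('scene');S=monitor.read_state();print(S['time'],S['eef_pos'],np.round(S['ee_rot'],3),S['contact_force'])
pickle.dump((w,t,s,S['eef_pos'],S['ee_rot']),open('w4.pkl','wb'))
a=w['image'][0:400,190:470]; b=cv2.resize(s['image'][130:220,330:440],None,fx=4,fy=4,interpolation=cv2.INTER_CUBIC)
b=cv2.copyMakeBorder(b,0,40,0,0,cv2.BORDER_CONSTANT)
im=np.hstack([a,b]);cv2.imwrite('pics/c4.png',np.clip(im*1.8,0,255).astype(np.uint8))
E
```

```text
8.8 [0.51381057 0.22168688 0.1283902 ] [[-0.145  0.989  0.   ]
 [ 0.989  0.145 -0.   ]
 [-0.     0.    -1.   ]] [-0.92261278 -0.40482042 -2.14197574]
```

View pics/c4.png

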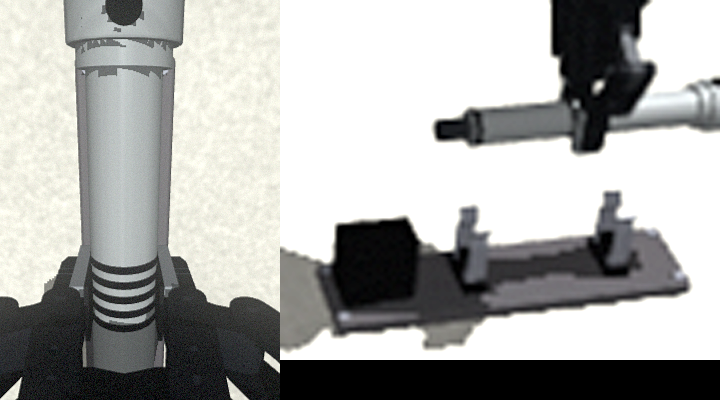

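```bash
python3 - <<'E'
from h import *
import pickle
np.set_printoptions(precision=4,suppress=True)
w,t,s,P,R=pickle.load(open('w4.pkl','rb'));P=np.array(P);R=np.array(R)
O=np.array([.5167,.1962,0]);u=np.array([-.1452,.9894,0]);n=np.array([-.9894,-.1452,0])
C=lambda p:np.array([np.dot(p-O,u),np.dot(p-O,n)])
g=cv2.cvtColor(w['image'],6).astype(float)
A=[]
for v in range(90,240,6):
    r=cv2.GaussianBlur(g[v:v+1],(1,1),0)[0]; gr=np.diff(r)
    bl=np.argmin(gr[262:275])+262.5; br=np.argmax(gr[350:364])+350.5
    tl=np.argmax(np.abs(gr[275:287]))+275.5; tr=np.argmax(np.abs(gr[340:350]))+340.5
    A.append((v,bl,br,tl,tr))
A=np.array(A);print(A[::6])
def fit(c):
    k=np.polyfit(A[:,0],A[:,c],1)
    for _ in range(3):
        r=abs(A[:,c]-np.polyval(k,A[:,0]));m=r<=max(.8,np.median(r)*1.5);k=np.polyfit(A[m,0],A[m,c],1)
    return k
ks=[fit(i) for i in(1,2,3,4)]
for v in(90,235):
    b=(C(onz(w,(np.polyval(ks[0],v),v),.012))+C(onz(w,(np.polyval(ks[1],v),v),.012)))/2
    q=(C(onz(w,(np.polyval(ks[2],v),v),P[2]+.021))+C(onz(w,(np.polyval(ks[3],v),v),P[2]+.021)))/2
    wd=C(onz(w,(np.polyval(ks[0],v),v),.012))[1]-C(onz(w,(np.polyval(ks[1],v),v),.012))[1]
    print(v,'board lat',b,'torch lat',q,'board width',wd)
print('TCP',C(P))
f=lambda x,y:(330+(x-280)/4,130+y/4)
print('plug',C(onz(s,f(436,129),P[2]+.02)))
for q in[(613,194),(468,209)]: print('far tip',C(onz(s,f(*q),.067)))
# rivets right end / board corners scene
for q in[(690,290),(337,333)]: print('board near corner',C(onz(s,f(*q),.01)))
E
```

```text
[[ 90.  265.5 363.5 276.5 342.5]
 [126.  266.5 362.5 278.5 349.5]
 [162.  267.5 360.5 278.5 348.5]
 [198.  269.5 359.5 285.5 343.5]
 [234.  270.5 358.5 280.5 345.5]]
90 board lat [ 0.1004 -0.0003] torch lat [ 0.1004 -0.    ] board width 0.069391900752375
235 board lat [-0.0101 -0.0004] torch lat [0.0487 0.0002] board width 0.06962022255455065
TCP [ 0.0256 -0.0008]
plug [-0.0778 -0.0017]
far tip [0.0684 0.008 ]
far tip [-0.0419  0.0089]
board near corner [ 0.1189 -0.0427]
board near corner [-0.1485 -0.0431]
```

Both wrist views agree. Torch and board centre lines are within 0.5 mm, and the plug end is at cradle x = -78, as it should be. Next I'll go down close to the flares and then feel my way.

Emit:
move_arm([
  {"tx":0,"ty":0.018,"tz":0.5,"spin":0,"jaw":0},
  {"tx":0,"ty":0,"tz":0.7,"spin":0,"jaw":0},
  {"tx":0,"ty":0,"tz":0.7,"spin":0,"jaw":0},
  {"tx":0,"ty":0,"tz":0.5,"spin":0,"jaw":0},
  {"tx":0,"ty":0,"tz":0.4,"spin":0,"jaw":0},
  {"tx":0,"ty":0,"tz":0,"spin":0,"jaw":0},
  {"tx":0,"ty":0,"tz":0,"spin":0,"jaw":0},
  {"tx":0,"ty":0,"tz":0,"spin":0,"jaw":0},
])

```text
time: 9.6
eef_pos: [0.5152, 0.2225, 0.0586]
ee_rot: [[-0.146, 0.989, 0.002], [0.989, 0.146, 0.001], [0.001, 0.002, -1.0]]
contact_force: [-0.3, -0.2, -2.3]
gripper_width: 0.0244
```

Emit:
move_arm([
  {"tx":0,"ty":0,"tz":0.1,"spin":0,"jaw":0},
  {"tx":0,"ty":0,"tz":0.1,"spin":0,"jaw":0},
  {"tx":0,"ty":0,"tz":0.1,"spin":0,"jaw":0},
  {"tx":0,"ty":0,"tz":0,"spin":0,"jaw":0},
])

```text
time: 10.0
eef_pos: [0.5138, 0.222, 0.05]
ee_rot: [[-0.146, 0.989, -0.002], [0.989, 0.146, -0.001], [-0.0, -0.002, -1.0]]
contact_force: [-1.0, -0.4, -0.9]
gripper_width: 0.0243
```

Emit:
move_arm([
  {"tx":0,"ty":0,"tz":0.05,"spin":0,"jaw":0},
  {"tx":0,"ty":0,"tz":0.05,"spin":0,"jaw":0},
  {"tx":0,"ty":0,"tz":0,"spin":0,"jaw":0},
])

```text
time: 10.3
eef_pos: [0.5144, 0.2223, 0.0482]
ee_rot: [[-0.146, 0.989, -0.0], [0.989, 0.146, 0.0], [0.0, -0.0, -1.0]]
contact_force: [-3.5, -1.0, 3.3]
gripper_width: 0.0243
```

Emit:
move_arm([
  {"tx":0,"ty":0,"tz":0.05,"spin":0,"jaw":0},
  {"tx":0,"ty":0,"tz":0.05,"spin":0,"jaw":0},
  {"tx":0,"ty":0,"tz":0,"spin":0,"jaw":0},
])

```text
time: 10.6
eef_pos: [0.515, 0.2227, 0.0462]
ee_rot: [[-0.146, 0.989, 0.001], [0.989, 0.146, 0.001], [0.001, 0.001, -1.0]]
contact_force: [-2.6, -0.3, 6.1]
gripper_width: 0.0245
```

Emit:
move_arm([
  {"tx":0,"ty":-0.018,"tz":0.05,"spin":0,"jaw":0},
  {"tx":0,"ty":0,"tz":0.05,"spin":0,"jaw":0},
  {"tx":0,"ty":0,"tz":0,"spin":0,"jaw":0},
])

```text
time: 10.9
eef_pos: [0.5149, 0.2227, 0.0437]
ee_rot: [[-0.146, 0.989, 0.002], [0.989, 0.146, 0.001], [0.001, 0.002, -1.0]]
contact_force: [-2.2, -0.4, 4.8]
gripper_width: 0.0242
```

Emit:
move_arm([
  {"tx":0,"ty":0,"tz":0.05,"spin":0,"jaw":0},
  {"tx":0,"ty":0,"tz":0.05,"spin":0,"jaw":0},
  {"tx":0,"ty":0,"tz":0,"spin":0,"jaw":0},
])

```text
time: 11.2
eef_pos: [0.5145, 0.2225, 0.0406]
ee_rot: [[-0.146, 0.989, 0.001], [0.989, 0.146, 0.001], [0.001, 0.001, -1.0]]
contact_force: [-1.2, -0.6, 3.1]
gripper_width: 0.0246
```

Emit:
move_arm([
  {"tx":0,"ty":0,"tz":0.05,"spin":0,"jaw":0},
  {"tx":0,"ty":0,"tz":0.05,"spin":0,"jaw":0},
  {"tx":0,"ty":0,"tz":0,"spin":0,"jaw":0},
])

```text
time: 11.5
eef_pos: [0.5141, 0.222, 0.0372]
ee_rot: [[-0.146, 0.989, -0.0], [0.989, 0.146, -0.0], [0.0, -0.0, -1.0]]
contact_force: [-1.8, 0.1, -0.9]
gripper_width: 0.0242
```

The clips are giving way: the force peaked at about 8 N net and is now falling. I'll carry on down to the pads.

Emit:
move_arm([
  {"tx":0,"ty":0,"tz":0.05,"spin":0,"jaw":0},
  {"tx":0,"ty":0,"tz":0.05,"spin":0,"jaw":0},
  {"tx":0,"ty":0,"tz":0,"spin":0,"jaw":0},
])

```text
time: 11.8
eef_pos: [0.5139, 0.2217, 0.0346]
ee_rot: [[-0.146, 0.989, -0.001], [0.989, 0.146, -0.0], [-0.0, -0.001, -1.0]]
contact_force: [-0.5, 0.3, -4.3]
gripper_width: 0.0244
```

Emit:
move_arm([
  {"tx":0,"ty":0,"tz":0.05,"spin":0,"jaw":0},
  {"tx":0,"ty":0,"tz":0.05,"spin":0,"jaw":0},
  {"tx":0,"ty":0,"tz":0,"spin":0,"jaw":0},
])

```text
time: 12.1
eef_pos: [0.5138, 0.2217, 0.0323]
ee_rot: [[-0.146, 0.989, -0.001], [0.989, 0.146, -0.001], [-0.0, -0.001, -1.0]]
contact_force: [-0.6, -0.0, -5.8]
gripper_width: 0.0244
```

Emit:
move_arm([
  {"tx":0,"ty":0,"tz":0.04,"spin":0,"jaw":0},
  {"tx":0,"ty":0,"tz":0.04,"spin":0,"jaw":0},
  {"tx":0,"ty":0,"tz":0,"spin":0,"jaw":0},
])

```text
time: 12.4
eef_pos: [0.514, 0.2219, 0.0306]
ee_rot: [[-0.146, 0.989, -0.0], [0.989, 0.146, -0.0], [-0.0, -0.001, -1.0]]
contact_force: [-0.4, -0.9, -5.2]
gripper_width: 0.0241
```

Emit:
move_arm([
  {"tx":0,"ty":0,"tz":0.04,"spin":0,"jaw":0},
  {"tx":0,"ty":0,"tz":0,"spin":0,"jaw":0},
  {"tx":0,"ty":0,"tz":0,"spin":0,"jaw":0},
])

```text
time: 12.7
eef_pos: [0.514, 0.222, 0.0297]
ee_rot: [[-0.146, 0.989, -0.0], [0.989, 0.146, -0.0], [-0.0, -0.0, -1.0]]
contact_force: [-0.5, -0.7, -5.3]
gripper_width: 0.024
```

Emit:
move_arm([
  {"tx":0,"ty":0,"tz":0.03,"spin":0,"jaw":0},
  {"tx":0,"ty":0,"tz":0,"spin":0,"jaw":0},
  {"tx":0,"ty":0,"tz":0,"spin":0,"jaw":0},
])

```text
time: 13.0
eef_pos: [0.514, 0.2221, 0.0294]
ee_rot: [[-0.146, 0.989, -0.0], [0.989, 0.146, -0.0], [-0.0, -0.0, -1.0]]
contact_force: [-2.1, -0.7, -0.1]
gripper_width: 0.0245
```

Emit:
move_arm([
  {"tx":0,"ty":0,"tz":0.03,"spin":0,"jaw":0},
  {"tx":0,"ty":0,"tz":0,"spin":0,"jaw":0},
  {"tx":0,"ty":0,"tz":0,"spin":0,"jaw":0},
])

```text
time: 13.3
eef_pos: [0.514, 0.222, 0.0293]
ee_rot: [[-0.146, 0.989, 0.0], [0.989, 0.146, -0.0], [-0.0, 0.0, -1.0]]
contact_force: [-2.7, -1.7, 5.4]
gripper_width: 0.0246
```

```bash
python3 - <<'E'
from h import *
import pickle
np.set_printoptions(precision=3,suppress=True)
S=monitor.read_state();print(S['time'],S['eef_pos'],S['contact_force'],S['moment'])
s=grab('scene');w=grab('wrist');a=cv2.resize(s['image'][130:230,325:455],None,fx=4,fy=4,interpolation=cv2.INTER_CUBIC)
im=np.hstack([a,w['image'][:,190:470]]);cv2.imwrite('pics/c5.png',np.clip(im*1.8,0,255).astype(np.uint8))
E
```

```text
13.3 [0.514 0.222 0.029] [-2.707 -1.71   5.413] [-0.394  0.754 -0.018]
```

View pics/c5.png

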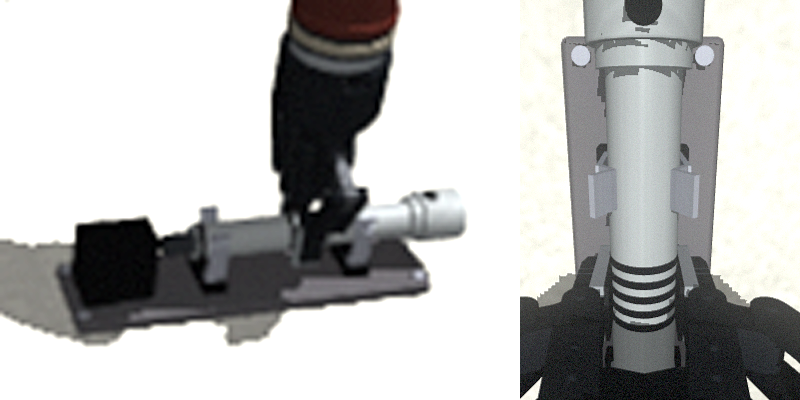

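The torch is down in both clips (jaws hug the barrel at (600,195) and (685,195)), and the plug is still short of the hood at (165,243) in the left half. The last 0.75 mm step raised the force by 5 N with only 0.1 mm of motion, so it is on the hard pads. I'll ease the press slightly and slide.

Emit:
move_arm([
  {"tx":0,"ty":-0.01,"tz":-0.02,"spin":0,"jaw":0},
  {"tx":-0.05,"ty":0,"tz":0,"spin":0,"jaw":0},
  {"tx":-0.05,"ty":0,"tz":0,"spin":0,"jaw":0},
  {"tx":-0.05,"ty":0,"tz":0,"spin":0,"jaw":0},
  {"tx":-0.05,"ty":0,"tz":0,"spin":0,"jaw":0},
])

```text
time: 13.9
eef_pos: [0.5145, 0.2206, 0.0294]
ee_rot: [[-0.148, 0.989, 0.001], [0.989, 0.148, 0.005], [0.005, 0.002, -1.0]]
contact_force: [-4.1, 3.8, 3.0]
gripper_width: 0.0244
```

Emit:
move_arm([
  {"tx":-0.05,"ty":0,"tz":0,"spin":0,"jaw":0},
  {"tx":-0.05,"ty":0,"tz":0,"spin":0,"jaw":0},
  {"tx":-0.05,"ty":0,"tz":0,"spin":0,"jaw":0},
  {"tx":-0.05,"ty":0,"tz":0,"spin":0,"jaw":0},
])

```text
time: 14.3
eef_pos: [0.5153, 0.2158, 0.0294]
ee_rot: [[-0.148, 0.989, 0.001], [0.989, 0.148, 0.006], [0.005, 0.002, -1.0]]
contact_force: [-3.4, 4.6, 2.5]
gripper_width: 0.0244
```

Emit:
move_arm([
  {"tx":-0.04,"ty":-0.02,"tz":0,"spin":0,"jaw":0},
  {"tx":-0.04,"ty":0,"tz":0,"spin":0,"jaw":0},
  {"tx":-0.04,"ty":0,"tz":0,"spin":0,"jaw":0},
  {"tx":-0.04,"ty":0,"tz":0,"spin":0,"jaw":0},
])

```text
time: 14.7
eef_pos: [0.5157, 0.2116, 0.0294]
ee_rot: [[-0.148, 0.989, 0.002], [0.989, 0.148, 0.005], [0.005, 0.003, -1.0]]
contact_force: [-3.6, 5.1, 2.7]
gripper_width: 0.0244
```

Emit:
move_arm([
  {"tx":-0.04,"ty":0,"tz":0,"spin":0,"jaw":0},
  {"tx":-0.04,"ty":0,"tz":0,"spin":0,"jaw":0},
  {"tx":-0.04,"ty":0,"tz":0,"spin":0,"jaw":0},
])

```text
time: 15.0
eef_pos: [0.5161, 0.2086, 0.0294]
ee_rot: [[-0.148, 0.989, 0.002], [0.989, 0.148, 0.005], [0.005, 0.003, -1.0]]
contact_force: [-3.2, 4.1, 2.5]
gripper_width: 0.0243
```

Emit:
move_arm([
  {"tx":-0.03,"ty":0,"tz":0,"spin":0,"jaw":0},
  {"tx":-0.03,"ty":0,"tz":0,"spin":0,"jaw":0},
])

```text
time: 15.2
eef_pos: [0.5163, 0.2071, 0.0294]
ee_rot: [[-0.148, 0.989, 0.002], [0.989, 0.148, 0.005], [0.005, 0.003, -1.0]]
contact_force: [-3.1, 3.5, 1.6]
gripper_width: 0.0241
```

Emit:
move_arm([
  {"tx":-0.03,"ty":0,"tz":0,"spin":0,"jaw":0},
  {"tx":-0.03,"ty":0,"tz":0,"spin":0,"jaw":0},
])

```text
time: 15.4
eef_pos: [0.5166, 0.2056, 0.0294]
ee_rot: [[-0.148, 0.989, 0.002], [0.989, 0.148, 0.005], [0.005, 0.003, -1.0]]
contact_force: [-3.1, 4.3, 2.1]
gripper_width: 0.0245
```

Emit:
move_arm([
  {"tx":-0.03,"ty":0,"tz":0,"spin":0,"jaw":0},
  {"tx":-0.03,"ty":0,"tz":0,"spin":0,"jaw":0},
])

```text
time: 15.6
eef_pos: [0.5168, 0.2041, 0.0294]
ee_rot: [[-0.148, 0.989, 0.002], [0.989, 0.148, 0.005], [0.005, 0.003, -1.0]]
contact_force: [-3.6, 4.6, 2.1]
gripper_width: 0.0243
```

Emit:
move_arm([
  {"tx":-0.03,"ty":0,"tz":0,"spin":0,"jaw":0},
  {"tx":-0.03,"ty":0,"tz":0,"spin":0,"jaw":0},
])

```text
time: 15.8
eef_pos: [0.517, 0.2027, 0.0294]
ee_rot: [[-0.149, 0.989, 0.002], [0.989, 0.149, 0.005], [0.005, 0.003, -1.0]]
contact_force: [-3.4, 4.9, 2.5]
gripper_width: 0.0247
```

Emit:
move_arm([
  {"tx":-0.03,"ty":0,"tz":0,"spin":0,"jaw":0},
  {"tx":-0.03,"ty":0,"tz":0,"spin":0,"jaw":0},
])

```text
time: 16.0
eef_pos: [0.5172, 0.2014, 0.0294]
ee_rot: [[-0.149, 0.989, 0.002], [0.989, 0.149, 0.006], [0.005, 0.003, -1.0]]
contact_force: [-2.9, 5.6, 3.7]
gripper_width: 0.0243
```

Emit:
move_arm([
  {"tx":-0.03,"ty":0,"tz":0,"spin":0,"jaw":0},
  {"tx":-0.02,"ty":0,"tz":0,"spin":0,"jaw":0},
])

```text
time: 16.2
eef_pos: [0.5173, 0.2006, 0.0294]
ee_rot: [[-0.149, 0.989, 0.002], [0.989, 0.149, 0.006], [0.006, 0.003, -1.0]]
contact_force: [-3.0, 4.6, 2.4]
gripper_width: 0.0244
```

Emit:
move_arm([
  {"tx":-0.02,"ty":0,"tz":0,"spin":0,"jaw":0},
  {"tx":-0.02,"ty":0,"tz":0,"spin":0,"jaw":0},
])

```text
time: 16.4
eef_pos: [0.5174, 0.1999, 0.0294]
ee_rot: [[-0.149, 0.989, 0.002], [0.989, 0.149, 0.007], [0.006, 0.003, -1.0]]
contact_force: [-2.9, 5.0, 1.7]
gripper_width: 0.0244
```

Emit:
move_arm([
  {"tx":-0.02,"ty":0,"tz":0,"spin":0,"jaw":0},
  {"tx":-0.02,"ty":0,"tz":0,"spin":0,"jaw":0},
])

```text
time: 16.6
eef_pos: [0.5175, 0.1996, 0.0294]
ee_rot: [[-0.149, 0.989, 0.002], [0.989, 0.149, 0.008], [0.007, 0.003, -1.0]]
contact_force: [-3.7, 7.4, 1.1]
gripper_width: 0.0243
```

Emit:
move_arm([
  {"tx":-0.02,"ty":0,"tz":0,"spin":0,"jaw":0},
  {"tx":-0.02,"ty":0,"tz":0,"spin":0,"jaw":0},
])

```text
time: 16.8
eef_pos: [0.5175, 0.1996, 0.0294]
ee_rot: [[-0.149, 0.989, 0.002], [0.989, 0.149, 0.009], [0.009, 0.003, -1.0]]
contact_force: [-4.0, 7.9, 0.7]
gripper_width: 0.0239
```

Emit:
move_arm([
  {"tx":-0.02,"ty":0,"tz":0,"spin":0,"jaw":0},
  {"tx":-0.02,"ty":0,"tz":0,"spin":0,"jaw":0},
])

```text
time: 17.0
eef_pos: [0.5175, 0.1995, 0.0294]
ee_rot: [[-0.15, 0.989, 0.002], [0.989, 0.15, 0.011], [0.01, 0.004, -1.0]]
contact_force: [-4.0, 9.7, 0.9]
gripper_width: 0.0244
```

The motion has stopped dead at y = 0.1995 while the force rises above the 4–5 N drag. That follows about 2 mm of slightly springy travel, which was the pin. One small confirming push, then I'll relieve it and let go.

Emit:
move_arm([
  {"tx":-0.03,"ty":0,"tz":0,"spin":0,"jaw":0},
  {"tx":-0.02,"ty":0,"tz":0,"spin":0,"jaw":0},
  {"tx":0,"ty":0,"tz":0,"spin":0,"jaw":0},
])

```text
time: 17.3
eef_pos: [0.5175, 0.1995, 0.0294]
ee_rot: [[-0.151, 0.989, 0.002], [0.989, 0.151, 0.012], [0.012, 0.004, -1.0]]
contact_force: [-3.5, 11.0, -0.5]
gripper_width: 0.0242
```

Emit:
move_arm([
  {"tx":0.04,"ty":-0.02,"tz":0,"spin":0,"jaw":0},
  {"tx":0.04,"ty":-0.02,"tz":0,"spin":0,"jaw":0},
  {"tx":0.04,"ty":0,"tz":0,"spin":0,"jaw":0},
  {"tx":0,"ty":0,"tz":0,"spin":0,"jaw":0},
])

```text
time: 17.7
eef_pos: [0.5175, 0.1995, 0.0294]
ee_rot: [[-0.149, 0.989, 0.004], [0.989, 0.149, 0.008], [0.008, 0.005, -1.0]]
contact_force: [-1.8, 6.8, 0.7]
gripper_width: 0.0243
```

Hard stop confirmed: 11 N with no motion. Now I'll release and lift clear.

Emit:
move_arm([
  {"tx":0,"ty":0,"tz":0,"spin":0,"jaw":0.32},
  {"tx":0,"ty":0,"tz":0,"spin":0,"jaw":0.4},
  {"tx":0,"ty":0,"tz":0,"spin":0,"jaw":0.55},
  {"tx":0,"ty":0,"tz":0,"spin":0,"jaw":0.7},
  {"tx":0,"ty":0,"tz":0,"spin":0,"jaw":0.7},
  {"tx":0,"ty":0,"tz":0,"spin":0,"jaw":0.7},
], grip_force=20)

```text
time: 18.3
eef_pos: [0.5167, 0.1939, 0.0289]
ee_rot: [[-0.146, 0.989, 0.0], [0.989, 0.146, -0.0], [-0.0, 0.0, -1.0]]
contact_force: [-0.4, -0.1, -0.2]
gripper_width: 0.0597
```

Emit:
move_arm([
  {"tx":0,"ty":0,"tz":-0.3,"spin":0,"jaw":0.7},
  {"tx":0,"ty":0,"tz":-0.6,"spin":0,"jaw":0.7},
  {"tx":0,"ty":0,"tz":-1,"spin":0,"jaw":0.7},
  {"tx":0,"ty":0,"tz":-1,"spin":0,"jaw":0.7},
  {"tx":0,"ty":0,"tz":-1,"spin":0,"jaw":0.7},
  {"tx":0,"ty":0,"tz":-1,"spin":0,"jaw":0.7},
  {"tx":0,"ty":0,"tz":-1,"spin":0,"jaw":0.7},
  {"tx":0,"ty":0,"tz":-1,"spin":0,"jaw":0.7},
  {"tx":0,"ty":0,"tz":0,"spin":0,"jaw":0.7},
  {"tx":0,"ty":0,"tz":0,"spin":0,"jaw":0.7},
])

```text
time: 19.3
eef_pos: [0.5165, 0.1941, 0.2021]
ee_rot: [[-0.146, 0.989, 0.001], [0.989, 0.146, 0.0], [0.0, 0.001, -1.0]]
contact_force: [0.2, -0.7, -0.4]
gripper_width: 0.0599
```

```bash
python3 - <<'E'
from h import *
np.set_printoptions(precision=4,suppress=True)
S=monitor.read_state();print(S['time'],S['eef_pos'],S['contact_force'],S['gripper_width'])
s=grab('scene');w=grab('wrist');t=grab('top')
O=np.array([.5167,.1962,0]);u=np.array([-.1452,.9894,0]);n=np.array([-.9894,-.1452,0])
a=cv2.resize(s['image'][130:230,325:455],None,fx=3,fy=4,interpolation=cv2.INTER_CUBIC)
im=np.hstack([a,w['image'][:,120:520]]);cv2.imwrite('pics/c6.png',np.clip(im*1.8,0,255).astype(np.uint8))
import pickle;pickle.dump((w,s,t),open('w6.pkl','wb'))
t0=cv2.imread('pics/t0.png').astype(int);d=np.abs(t['image'].astype(int)-t0).max(2)
for nm,(x,y) in dict(mug=(320,137),bowl=(226,142),jar=(389,138)).items(): print(nm,np.percentile(d[y-20:y+20,x-22:x+22],99))
E
```

```text
19.3 [0.5165 0.1941 0.2021] [ 0.1951 -0.7474 -0.429 ] 0.059880335843273465
mug 18.0
bowl 18.0
jar 18.0
```

View pics/c6.png

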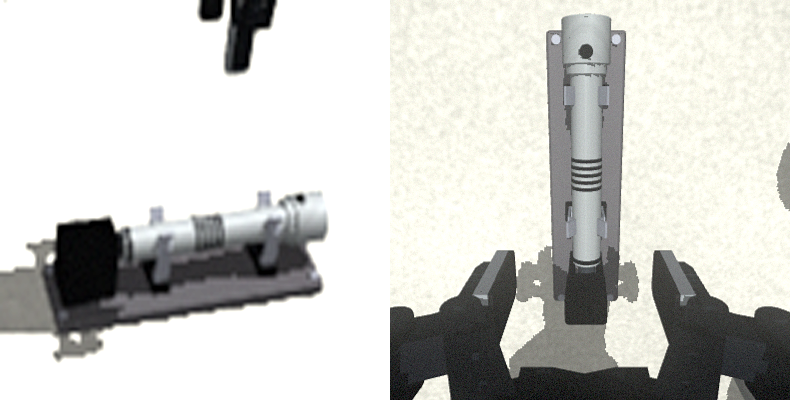

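```bash
python3 - <<'E'
from h import *
import pickle
w,s,t=pickle.load(open('w6.pkl','rb'))
O=np.array([.5167,.1962,0]);u=np.array([-.1452,.9894,0]);n=np.array([-.9894,-.1452,0])
p=onz(w,(316.5,174),.057);print('wrist ring x,lat mm',1e3*np.dot(p-O,u),1e3*np.dot(p-O,n))
q=tri([(w,(316.5,174)),(s,(325+208/3,130+231/4))]);print('tri',q, 1e3*np.dot(q-O,u))
print('expected x at stop', 1e3*np.dot(np.array([.5175,.1995,0])-O,u)+2.4)
print(robot.sign_off())
E
```

```text
wrist ring x,lat mm 5.320283471741058 -1.2334629284452123
tri [0.51854923 0.20273488 0.05080478] 6.197104071917699
expected x at stop 5.54886000000001
the job is handed in; nothing more can be done
None
```

The torch is back in its charging cradle, and I handed the job in at about 19.5 s on the clock.

- **Snapping in:** I gripped the torch at its rings and pressed it down with the plug clear of the socket. The clips gave way at about 8 N net. At the end the force rose 5 N over 0.1 mm, so it was on the hard pads.
- **Sliding in:** Clip drag was a steady 4–5 N, and I then felt about 2 mm of slightly springy travel, which I took to be the pin. At the hard stop the force reached 11 N with no motion. I eased off and let go.

**Last checks:**
- **Torch position:** the origin is 5.3 mm from home in the wrist view, 6.2 mm by two views and 5.5 mm by the arm's position at the stop. All three agree within about 1 mm and lie inside the 0 to 14 mm range.
- **Height:** the rings triangulate to about 51 mm, which fits the seated torch (axis at 48 mm).
- **Release:** the gripper was clear, with forces near zero.
- **Mug, bowl and jar:** they looked unchanged from the start in the top view.

**Not confirmed or slightly off:** the pin cannot be seen, so "fully in" rests on feel alone. The wrist view showed a 1.2 mm sideways offset, within calibration error. My first move call was refused because rows were missing keys, but nothing moved.

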